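# Measure a food tub with a sprung height gauge

### The arm

A 7-joint arm with a two-finger parallel gripper is mounted at the origin on a cart in front of the work surface, level with it; the furniture and walls round the work are solid. World frame = base frame: x ahead of the robot, y to its left, z up, the work surface at z = 0. Lengths are in m, angles in rad, forces in N, time in s.
With the tool pointing down it reaches from about 0.4 to 0.875 m from the base axis. Payload 19.3 kg.
Tool frame: the origin (TCP) lies midway between the tips of the shut fingers; the grasp point (between the pads) lies bot.pinch_z behind it (bot.pinch_z is the distance from the TCP to the grasp point, in m); z points along the fingers, y is the line along which they close (so a half turn about z gives the same grasp; the last joint's range is limited). The gripper opens to 85 mm and grips with 20 to 120 N. Pads are 22 mm wide; open, the fingers measure 114 mm over their backs; the gripper's body (76 mm by 85 mm) begins 54 mm behind the grasp point. The pads swing forward as they close: fully open they stand 13 mm farther back than shut.
Start: joints at [-1.33, 0.521, -0.036, 1.599, 0.021, 1.021, -0.113], TCP at [0.191, 0.595, 0.231] pointing down, gripper open.
Joint ranges: [-2.91, 2.91], [-0.3, 2.13], [-1.5, 1.42], [0.17, 2.43], [-1.26, 4.41], [0.16, 1.93], [-2.52, 2.52]. Speed limits (rad/s): [1.89, 1.89, 2.39, 2.39, 3.01, 3.01, 3.01].

### API

Orientations are given as [roll, pitch, yaw] about the fixed x, y, z axes, in that order (R = Rz(yaw) Ry(pitch) Rx(roll)).
In Python, from workcell import readout, grab_frame, camera_info, workorder, bot gives the robot as it stands. The module is installed in compiled form; this text tells all that it offers.
- The arm moves only by the tool drive_tool, never from a script. Its argument "targets" is a list of rows, each an object of numbers: "dx", "dy", "dz": the shift along the tool's x, y, z as a fraction of full scale; "yaw": the turn about the tool's z as a fraction of full scale; "fingers": the closure, from 0 (fully open) to 1 (shut). In form: [{"dx": .., "dy": .., "dz": .., "yaw": .., "fingers": ..}, ...]. A call has 1 to 20 rows; each row shifts and turns the commanded pose from where the row before left it, along the tool's axes as they then stand; what a row does not reach is not made up. Full scale, the value 1, is 0.1 m for a shift and 90 degrees for a turn. A row lasts 1/10 s, in which the tool goes at most 50 mm and 8.59 degrees, less where a joint would pass 70% of its speed; a pose out of reach is approached as far as the arm can. A call with a number of a shift or a turn outside -1 to 1 is refused whole. A call with a gripper value outside its range is refused whole. The fingers move at their own pace and stop on an object; "squeeze" is the grip in N (left out, the last holds). Time passes only in rows, so rows that do not move let the fingers close. It gives the time, the measured TCP pose, the force, the opening and the grip force at its end, in the units of the state.
- readout.observe(): the state, without advancing time (a new reading comes with each control period).
- grab_frame(name): name is "side" or "top"; returns the picture (400x640x3 uint8, blue, green, red); there is no depth.
- camera_info(name): a dict with "fx", "fy", "cx", "cy" (pixels), "T" (4x4, takes a point from camera to world coordinates). Camera axes: x right, y up, looking along -z (the intrinsics and any distortion apply to the point x, -y, -z); pixel columns grow to the right and rows downward; lengths in m; the calibration is good to about 2 mm. A picture is of the moment at which its call begins. camera_info takes no time and is no camera call.
- workorder.job_done(): hands the job in; it is judged then, once.
The state is a dict: "clock": time; "qpos": joint angles; "qd": joint speeds; "joint_efforts": joint torques, N m; "position": TCP position; "tool_rot": TCP orientation; "force": force on the tool from outside, world axes, zero at the start; "moment": the same for the moment, N m; "grip_width": finger opening in m; "finger_force": force on a finger pad.
Only numpy, scipy, OpenCV 4.12 (cv2) and the standard library are available. Lean on these libraries where they do the work, as an engineer would, in place of code of your own. Each camera call takes 0.05 s, during which the arm holds its last target. There are 200 camera calls.

### The job

Find out how tall the lidded food tub is with the height gauge: slide the tub along the worktop, without lifting or tipping it, under the gauge's foot until it rests against both rubber stop posts. Then lower the red head until the sprung foot stands on the lid and has been pushed about half way into its sleeve (never fully in), and leave the gauge standing like that. Leave the other things where they are.

Things in the scene. Friction and masses are not known exactly. Their poses are not given: they have to be found in the camera images.
- tub: round clear plastic tub with fixed lid, 250 g, 62 mm tall, lid 131 mm in diameter, narrowing to 98 mm at the bottom; round white label with blue rim, 72 mm across, in the middle of the lid. Origin on its underside, z up; the tub's middle is 4.5 mm along +y from it. Push at the lid's edge, 56 to 62 mm up, the widest part: an upright finger meets it there. Slides on the worktop without tipping.
- tub_lid (a point): centre of the top of the tub's lid, 62 mm above the worktop
- gauge_seat (a point): worktop point straight under the foot; the tub's middle is here when it rests against both posts. Gauge axes: x level towards the column, z up; the mouth where the tub enters is on -x. Gauge fixed to the worktop. Rubber stop posts (16 mm dia, 74 mm tall) at x 57, y +-47.5 mm. Base plate 12 mm thick, x 75 to 175, y +-67, with lugs under the posts to x 40. Column 18 x 26 mm, 219 mm tall, at x 125.
- head (a joint): red sliding head: how far it is lowered from the top, 0 to 0.085 m. Stays where it is left (slide friction 6 N; pressing it down takes 4 to 8 N). A 50 mm block on the column, a 22 mm wide arm, and an upright steel sleeve (25 mm dia) over gauge_seat. Hanging free, the foot's tip is 0.115 m minus this value above the worktop; the knob's top is always 93 mm above the height of the free tip.
- knob_top (a point): centre of the top of the black press knob (32 mm in diameter, flat top) on the head, straight above the foot; with the head fully raised it is 208 mm above the worktop
- foot (a joint): how far the sprung foot is pushed up into the head's sleeve: 0 hanging free, 0.016 m fully in, half way 0.008. Spring: 1.2 N at 0, plus 200 N/m. The stem shows green over yellow, 8 mm each: half way in, the green has just vanished and only yellow shows.
- foot_tip (a point): centre of the underside of the gauge's white foot (28 mm in diameter)
- jar: glass jar of spread with a grey lid, 77 mm in diameter, 98 mm tall, origin on its underside; leave it alone
- cup: white mug, 87 mm tall, 118 mm over its handle, origin on its underside; leave it alone
- lemon: yellow lemon, 70 mm long, origin on its underside; leave it alone
- carton: juice carton, 67 x 69 x 205 mm, origin on its underside; leave it alone
There are look-alikes about, which are no part of the job. What is shaped like the tub but purple or turquoise is not meant.

How it is judged:
On the way, in this order (a step that is already met when the one before it is completed fails the run):
1. the tub stands against both stop posts under the gauge, the foot still hanging free above it (horizontal distance between tub_lid and gauge_seat below 0.007 m and angle between tub's own z axis and vertical below 0.04 rad and value of joint foot below 0.002 m), for 0.2 s.
2. the head has been lowered until the foot stands on the lid, pushed about half way in (value of joint foot between 0.004 and 0.012 m and contact force between foot and tub above 0.5 N), for 0.2 s.
At the end, for the whole second after the job is handed in: The tub stands flat and still with the middle of its lid within 8 mm of the point under the foot (against the stop posts), and the gauge's foot presses on the lid, pushed 4 to 12 mm of its 16 mm into the sleeve, with the head at rest (all of step 2 and horizontal distance between tub_lid and gauge_seat below 0.008 m and angle between tub's own z axis and vertical below 0.04 rad and linear speed of tub below 0.01 m/s and velocity of joint head between -0.002 and 0.002 m/s); the robot touches nothing.
It fails at once if the foot was driven fully into its sleeve (value of joint foot above 0.0152 m).
It fails at once if the tub was lifted off the worktop (height (world z) of tub above 0.015 m).
It fails at once if the tub was tipped (angle between tub's own z axis and vertical above 0.25 rad).
It fails at once if a bystander was moved (distance of any of jar, cup, carton from where it was at the start of the episode above 0.02 m or distance of lemon from where it was at the start of the episode above 0.03 m).
It also fails if it takes over 59 s, if anything falls off the work surface, if the arm or the gripper's body presses on something with over 40 N, if the wrist force passes 120 N, or if a joint passes its speed limit or range.

## Working session

There is one attempt and no reset: what is moved stays moved. The work goes in short steps, Python scripts to look and compute and a tool call to move; the robot and the scene stay as the last step left them, time stands still between calls to the robot, and variables do not carry over. Pictures are saved under pics/ and viewed, at most 10 in all, crops included, and the job is handed in when it is done.

Besides the shell and the picture viewer there is one more tool, called as a command line: name --argument value ..., lists and objects as JSON in quotes. drive_tool: Moves the arm, as the interface text tells. Shift numbers are shares of 0.1 m and turn numbers shares of 90 degrees, none past 1 either way. Its arguments: {"type":"object","properties":{"targets":{"type":"array","items":{"type":"object","properties":{"dx":{"type":"number","minimum":-1,"maximum":1},"dy":{"type":"number","minimum":-1,"maximum":1},"dz":{"type":"number","minimum":-1,"maximum":1},"yaw":{"type":"number","minimum":-1,"maximum":1},"fingers":{"type":"number"}}}},"squeeze":{"type":"number"}},"required":["targets"]}

```bash
mkdir -p pics; cat > h.py <<'E'
import numpy as np, cv2
from workcell import readout, grab_frame, camera_info, workorder, bot
def ray(name,u,v):
    c=camera_info(name);T=np.array(c["T"])
    K=np.array([[c["fx"],0,c["cx"]],[0,c["fy"],c["cy"]],[0,0,1.]])
    d=np.array(c.get("dist",[0,0,0,0,0]),float)
    p=cv2.undistortPoints(np.array([[[u,v]]],float),K,d)[0,0]
    return T[:3,3],T[:3,:3]@np.array([p[0],-p[1],-1.])
def onz(name,u,v,z):
    o,r=ray(name,u,v);return o+r*(z-o[2])/r[2]
def proj(name,P):
    c=camera_info(name);T=np.linalg.inv(np.array(c["T"]))
    p=T[:3,:3]@np.array(P)+T[:3,3];
    return c["cx"]+c["fx"]*p[0]/-p[2],c["cy"]+c["fy"]*-p[1]/-p[2]
E
python3 - <<'E'
from h import *
for n in("top","side"):
    cv2.imwrite(f"pics/{n}0.png",grab_frame(n)); c=camera_info(n); print({k:(np.round(v,3).tolist() if k!='x' else v) for k,v in c.items()})
s=readout.observe();print(s["clock"],s["position"],s["tool_rot"],s["force"],bot.pinch_z)
E
```

```text
{'fx': 472.417, 'fy': 472.417, 'cx': 322.624, 'cy': 196.664, 'T': [[0.403, 0.756, -0.517, -0.3], [-0.915, 0.33, -0.231, -0.317], [-0.004, 0.566, 0.824, 1.513], [0.0, 0.0, 0.0, 1.0]]}
{'fx': 443.968, 'fy': 443.968, 'cx': 319.78, 'cy': 201.237, 'T': [[0.88, 0.305, -0.365, -0.077], [-0.476, 0.569, -0.671, -1.045], [0.003, 0.764, 0.645, 1.252], [0.0, 0.0, 0.0, 1.0]]}
0.1 [0.19110528 0.59475523 0.23079796] [-3.14059260e+00  9.57244938e-05  2.83075973e+00] [ 0.25253333  1.05025736 -0.56325283] 0.0187
```

View pics/top0.png

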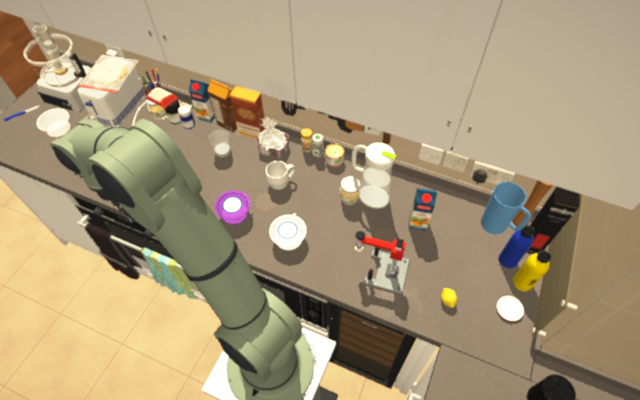

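View pics/side0.png

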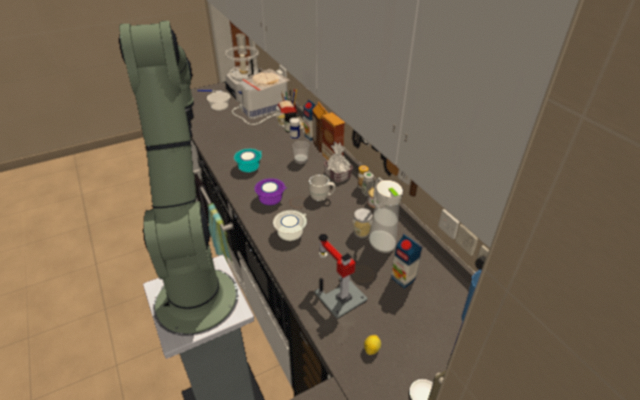

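The top view shows the purple tub at (233,207) and the clear tub with the blue-rimmed label at (288,232). In the side view these are at (269,191) and (290,225), with the turquoise tub at (248,160). The clear one is meant. The gauge is at top (385,262) and side (340,280). One composite crop will confirm this.

```bash
python3 - <<'E'
from h import *
t=cv2.imread("pics/top0.png");s=cv2.imread("pics/side0.png")
a=cv2.resize(t[200:300,255:415],None,fx=5,fy=3*5/5*1.0,interpolation=cv2.INTER_CUBIC) if 0 else cv2.resize(t[205:295,260:420],(800,450)[0:2] and (533,300),interpolation=cv2.INTER_CUBIC)
def c(im,x,y,w,h,k): return cv2.resize(im[y:y+h,x:x+w],None,fx=k,fy=k,interpolation=cv2.INTER_CUBIC)
A=np.hstack([c(t,265,210,50,50,6),c(t,345,222,83,50,6)[:,:500]])   # 300 x 798
B=np.hstack([c(s,265,205,50,50,6),c(s,300,225,83,100,3)[:300,:249],c(s,310,232,41,50,6)])
B=cv2.copyMakeBorder(B,0,0,0,max(0,A.shape[1]-B.shape[1]),cv2.BORDER_CONSTANT)[:,:A.shape[1]]
cv2.imwrite("pics/crop1.png",np.vstack([A,B]))
# label/lid: blue rim
for n,im,(x,y,w,h) in(("top",t,(262,208,52,50)),("side",s,(266,205,48,45))):
    r=im[y:y+h,x:x+w];H=cv2.cvtColor(r,cv2.COLOR_BGR2HSV)
    m=cv2.inRange(H,(95,50,60),(130,255,255));ys,xs=np.where(m)
    print(n,m.sum()//255)
    if len(xs)>5:
        e=cv2.fitEllipse(np.c_[xs,ys].astype(np.float32)) ;print(e, onz(n,e[0][0]+x,e[0][1]+y,.062))
    # red mask
for n,im in(("top",t),("side",s)):
    H=cv2.cvtColor(im,cv2.COLOR_BGR2HSV)
    m=cv2.inRange(H,(0,180,80),(6,255,255))|cv2.inRange(H,(174,180,80),(180,255,255))
    k,_,st,ce=cv2.connectedComponentsWithStats(m)
    for i in range(1,k):
        if st[i,4]>40: print(n,st[i],ce[i])
E
```

```text
top 0
side 0
top [147  95  30  13 144] [165.52083333 100.47916667]
top [422 194   9   8  59] [425.93220339 197.52542373]
top [532 234  18  15 172] [539.73255814 240.72093023]
top [361 237  45  23 377] [385.32360743 246.01591512]
side [281 107  15   6  70] [288.44285714 109.62857143]
side [322 241  33  36 346] [339.79190751 260.39306358]
side [402 240   9  10  66] [405.83333333 244.46969697]
```

View pics/crop1.png

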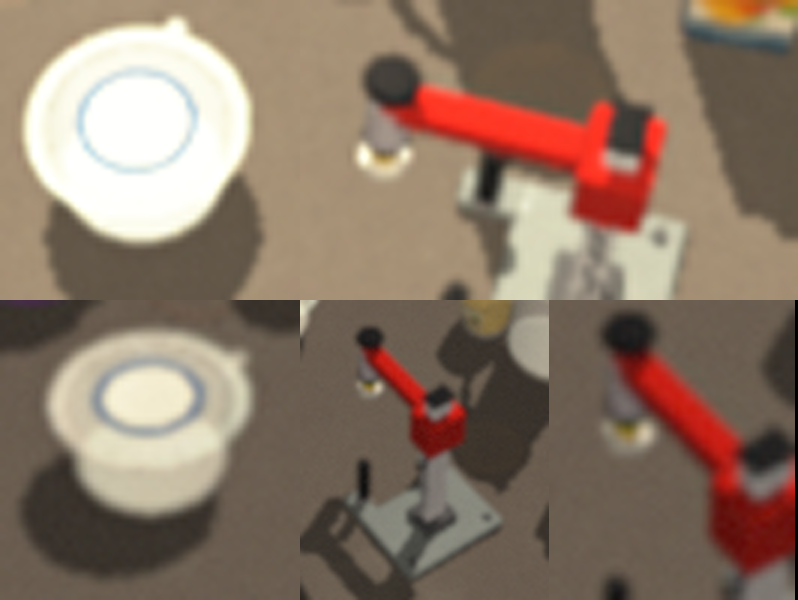

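The crop confirms the clear tub with the blue-rimmed label: centre at about top (287.8,230.0) and side (289.8,221.0). The knob centre is at about top (360.3,235) and side (323.2,237). The foot is at top (358.8,248.2) and side (323.2,254.5). The near post top is at top (370.8,271), the far one at (376.7,247.8).

```bash
cat >> h.py <<'E'
def tri(a,b):
    o1,r1=ray("top",*a);o2,r2=ray("side",*b)
    t=np.linalg.lstsq(np.c_[r1,-r2],o2-o1,rcond=None)[0]
    p,q=o1+t[0]*r1,o2+t[1]*r2
    return (p+q)/2,np.linalg.norm(p-q)
def gauge(im,n):
    H=cv2.cvtColor(im,cv2.COLOR_BGR2HSV);return H
E
python3 - <<'E'
from h import *
np.set_printoptions(precision=4,suppress=True)
print("tri label",tri((287.8,230),(289.8,221)),"z.062:",onz("top",287.8,230,.062),onz("side",289.8,221,.062))
print("knob",tri((360.3,235),(323.2,237)),onz("top",360.3,235,.208),onz("side",323.2,237,.208))
print("foot",tri((358.8,248.2),(323.2,254.5)),onz("top",358.8,248.2,.115),onz("side",323.2,254.5,.115))
print("posts top",onz("top",376.7,247.8,.074),onz("top",370.8,270,.074),"side",onz("side",321,278.5,.074),onz("side",340,281,.074))
# label by blue-minus-red ring, lid outline by white mask
t=cv2.imread("pics/top0.png").astype(int);s=cv2.imread("pics/side0.png").astype(int)
for n,im,(x,y,w,h) in(("top",t,(270,215,36,28)),("side",s,(275,210,30,22))):
    r=im[y:y+h,x:x+w];d=r[...,0]-r[...,2]
    ys,xs=np.where(d>10);print(n,len(xs),d.max())
    if len(xs)>6:
        e=cv2.fitEllipse(np.c_[xs,ys].astype(np.float32));print(e[0][0]+x,e[0][1]+y,e[1],onz(n,e[0][0]+x,e[0][1]+y,.062))
# base plate
for n,im,(x,y,w,h) in(("top",t,(355,240,70,60)),("side",s,(305,265,70,60))):
    r=im[y:y+h,x:x+w].astype(np.uint8);H=cv2.cvtColor(r,cv2.COLOR_BGR2HSV)
    m=cv2.inRange(H,(30,5,110),(100,60,255)); k,l,st,ce=cv2.connectedComponentsWithStats(m)
    i=1+np.argmax(st[1:,4]);c,_=cv2.findContours((l==i).astype(np.uint8),0,2)
    q=cv2.approxPolyDP(c[0],3,True)[:,0]+[x,y]
    print(n,st[i]);
    for p in q: print(p,onz(n,*map(float,p),.012)[:2])
E
```

```text
tri label (array([0.4343, 0.1469, 0.0563]), np.float64(0.0039500772229547326)) z.062: [0.4293 0.1447 0.062 ] [0.434  0.1424 0.062 ]
knob (array([ 0.4384, -0.1192,  0.1987]), np.float64(0.0028028928067567616)) [ 0.4316 -0.1208  0.208 ] [ 0.4354 -0.1266  0.208 ]
foot (array([ 0.438 , -0.1199,  0.1132]), np.float64(0.004673283876755103)) [ 0.4344 -0.1205  0.115 ] [ 0.4398 -0.1203  0.115 ]
posts top [ 0.4821 -0.1706  0.074 ] [ 0.3954 -0.1812  0.074 ] side [ 0.3984 -0.1807  0.074 ] [ 0.45   -0.2208  0.074 ]
top 53 40
287.4077491760254 229.81951522827148 (16.37188720703125, 19.077674865722656) [0.4294 0.1463 0.062 ]
side 7 14
289.47673892974854 220.70845794677734 (10.313626289367676, 17.299922943115234) [0.4336 0.1445 0.062 ]
top [38 40  4  2  7]
[393 280] [ 0.4206 -0.2584]
[396 281] [ 0.4212 -0.2691]
side [ 34  18  28  32 253]
[350 283] [ 0.5044 -0.2021]
[354 297] [ 0.4846 -0.2612]
[339 314] [ 0.4037 -0.297 ]
[366 298] [ 0.5187 -0.2843]
```

```bash
python3 - <<'E'
from h import *
np.set_printoptions(precision=4,suppress=True)
print("column top",onz("top",402,245,.219), "side", tri((402,245),(346.5,258)))
print("purple",onz("top",232.5,205,.062),onz("side",269.5,187,.062))
print("cup rim",onz("top",277,170,.087),"carton",onz("top",424,195,.205),"jar",onz("top",350,184,.098),"lemon",onz("top",449,298,.03))
for P in [(.40,.0,.0),(.5,.2,0)]: print(proj("top",P))
E
```

```text
column top [ 0.444  -0.2539  0.219 ] side (array([ 0.4468, -0.2536,  0.2191]), np.float64(0.004925658448618857))
purple [0.4434 0.3785 0.062 ] [0.4498 0.3791 0.062 ]
cup rim [0.638  0.2911 0.087 ] carton [ 0.6635 -0.2608  0.205 ] jar [0.6805 0.009  0.098 ] lemon [ 0.425  -0.4502  0.03  ]
(np.float64(321.797086889144), np.float64(259.4127376326602))
(np.float64(283.9393468465879), np.float64(218.4078890698238))
```

drive_tool --targets '[{"yaw": 0.0854,"fingers": 0.35},{"yaw": 0.0854,"fingers": 0.35},{"yaw": 0.0854,"fingers": 0.35},{"yaw": 0.0854,"fingers": 0.35},{"yaw": 0.0854,"fingers": 0.35},{"yaw": 0.0854,"fingers": 0.35},{"yaw": 0.0854,"fingers": 0.35},{"yaw": 0.0854,"fingers": 0.35},{"yaw": 0.0854,"fingers": 0.35},{"fingers": 0.35}]'

```text
invalid input
```

drive_tool --targets '[{"dx": -0.24,"dy": 0.144,"fingers": 0.35},{"dx": -0.24,"dy": 0.144,"fingers": 0.35},{"dx": -0.24,"dy": 0.144,"fingers": 0.35},{"dx": -0.24,"dy": 0.144,"fingers": 0.35},{"dx": -0.24,"dy": 0.144,"fingers": 0.35},{"dx": -0.24,"dy": 0.144,"fingers": 0.35},{"dx": -0.24,"dy": 0.144,"fingers": 0.35},{"dx": -0.24,"dy": 0.144,"fingers": 0.35},{"dx": -0.24,"dy": 0.144,"fingers": 0.35},{"dx": -0.24,"dy": 0.144,"fingers": 0.35},{"dx": -0.24,"dy": 0.144,"fingers": 0.35},{"dx": -0.24,"dy": 0.144,"fingers": 0.35},{"dx": -0.24,"dy": 0.144,"fingers": 0.35},{"dx": -0.24,"dy": 0.144,"fingers": 0.35},{"dx": -0.24,"dy": 0.144,"fingers": 0.35},{"fingers": 0.35},{"fingers": 0.35}]'

```text
invalid input
```

drive_tool --targets '[{"dx": 0,"dy": 0,"dz": 0,"yaw": 0.085,"fingers": 0.35}]' --squeeze 20

```text
clock: 0.2
position: [0.1912, 0.5948, 0.2309]
tool_rot: [-3.141, -0.0, 2.697]
force: [0.4, 0.4, 0.2]
grip_width: 0.0735
finger_force: 0.0
```

drive_tool --targets '[{"dx": 0,"dy": 0,"dz": 0,"yaw": 0.0855,"fingers": 0.35},{"dx": 0,"dy": 0,"dz": 0,"yaw": 0.0855,"fingers": 0.35},{"dx": 0,"dy": 0,"dz": 0,"yaw": 0.0855,"fingers": 0.35},{"dx": 0,"dy": 0,"dz": 0,"yaw": 0.0855,"fingers": 0.35},{"dx": 0,"dy": 0,"dz": 0,"yaw": 0.0855,"fingers": 0.35},{"dx": 0,"dy": 0,"dz": 0,"yaw": 0.0855,"fingers": 0.35},{"dx": 0,"dy": 0,"dz": 0,"yaw": 0.0855,"fingers": 0.35},{"dx": 0,"dy": 0,"dz": 0,"yaw": 0.0855,"fingers": 0.35},{"dx": 0,"dy": 0,"dz": 0,"yaw": 0,"fingers": 0.35}]'

```text
clock: 1.1
position: [0.1909, 0.5949, 0.2309]
tool_rot: [3.142, 0.001, 1.621]
force: [-0.1, -0.2, 0.3]
grip_width: 0.0555
finger_force: 0.0
```

drive_tool --targets '[{"dx": -0.24,"dy": 0.144,"dz": 0,"yaw": 0,"fingers": 0.35},{"dx": -0.24,"dy": 0.144,"dz": 0,"yaw": 0,"fingers": 0.35},{"dx": -0.24,"dy": 0.144,"dz": 0,"yaw": 0,"fingers": 0.35},{"dx": -0.24,"dy": 0.144,"dz": 0,"yaw": 0,"fingers": 0.35},{"dx": -0.24,"dy": 0.144,"dz": 0,"yaw": 0,"fingers": 0.35},{"dx": -0.24,"dy": 0.144,"dz": 0,"yaw": 0,"fingers": 0.35},{"dx": -0.24,"dy": 0.144,"dz": 0,"yaw": 0,"fingers": 0.35},{"dx": -0.24,"dy": 0.144,"dz": 0,"yaw": 0,"fingers": 0.35},{"dx": -0.24,"dy": 0.144,"dz": 0,"yaw": 0,"fingers": 0.35},{"dx": -0.24,"dy": 0.144,"dz": 0,"yaw": 0,"fingers": 0.35},{"dx": -0.24,"dy": 0.144,"dz": 0,"yaw": 0,"fingers": 0.35},{"dx": -0.24,"dy": 0.144,"dz": 0,"yaw": 0,"fingers": 0.35},{"dx": -0.24,"dy": 0.144,"dz": 0,"yaw": 0,"fingers": 0.35},{"dx": -0.24,"dy": 0.144,"dz": 0,"yaw": 0,"fingers": 0.35},{"dx": -0.24,"dy": 0.144,"dz": 0,"yaw": 0,"fingers": 0.35},{"dx": 0,"dy": 0,"dz": 0,"yaw": 0,"fingers": 0.35}]'

```text
clock: 2.7
position: [0.4273, 0.2437, 0.2314]
tool_rot: [3.141, 0.001, 1.623]
force: [-0.0, 0.4, 0.3]
grip_width: 0.0557
finger_force: 0.0
```

drive_tool --targets '[{"dx": 0,"dy": 0,"dz": 0.25,"yaw": 0,"fingers": 0.35},{"dx": 0,"dy": 0,"dz": 0.25,"yaw": 0,"fingers": 0.35},{"dx": 0,"dy": 0,"dz": 0.25,"yaw": 0,"fingers": 0.35},{"dx": 0,"dy": 0,"dz": 0.25,"yaw": 0,"fingers": 0.35},{"dx": 0,"dy": 0,"dz": 0.25,"yaw": 0,"fingers": 0.35},{"dx": 0,"dy": 0,"dz": 0.25,"yaw": 0,"fingers": 0.35},{"dx": 0,"dy": 0,"dz": 0.25,"yaw": 0,"fingers": 0.35},{"dx": 0,"dy": 0,"dz": 0.25,"yaw": 0,"fingers": 0.35},{"dx": 0,"dy": 0,"dz": 0,"yaw": 0,"fingers": 0.35}]'

```text
clock: 3.6
position: [0.424, 0.2464, 0.029]
tool_rot: [-3.138, 0.002, 1.627]
force: [-0.5, -0.0, 1.7]
grip_width: 0.0558
finger_force: 0.0
```

```bash
python3 - <<'E'
from h import *
t=grab_frame("top");s=grab_frame("side")
c=lambda im,x,y,w,h:cv2.resize(im[y:y+h,x:x+w],(400,400),interpolation=cv2.INTER_CUBIC)
cv2.imwrite("pics/a.png",np.hstack([c(t,220,160,130,130),c(s,220,150,130,130)]))
E
```

```text
(no output)
```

View pics/a.png

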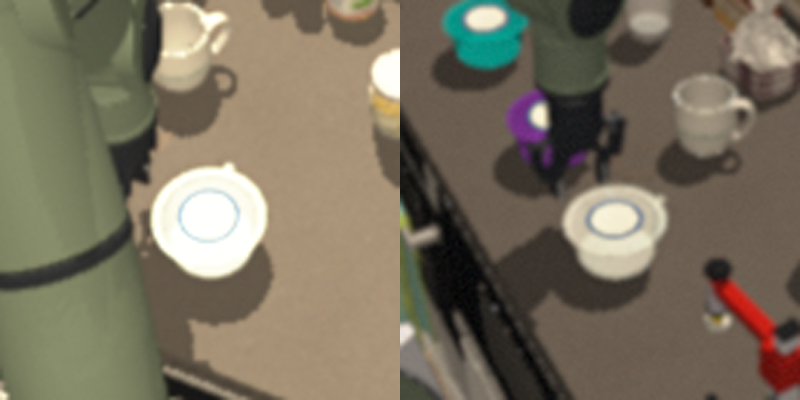

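The tub stands untouched at side (290,221). The fingers are just behind it at about side (278,205), and the wrist is narrow enough to clear the knob. Next I'll push.

drive_tool --targets '[{"dx": -0.12,"dy": -0.004,"dz": 0,"yaw": 0,"fingers": 0.35},{"dx": -0.12,"dy": -0.004,"dz": 0,"yaw": 0,"fingers": 0.35},{"dx": -0.12,"dy": -0.004,"dz": 0,"yaw": 0,"fingers": 0.35},{"dx": -0.12,"dy": -0.004,"dz": 0,"yaw": 0,"fingers": 0.35},{"dx": -0.12,"dy": -0.004,"dz": 0,"yaw": 0,"fingers": 0.35},{"dx": -0.12,"dy": -0.004,"dz": 0,"yaw": 0,"fingers": 0.35},{"dx": -0.12,"dy": -0.004,"dz": 0,"yaw": 0,"fingers": 0.35},{"dx": -0.12,"dy": -0.004,"dz": 0,"yaw": 0,"fingers": 0.35},{"dx": -0.12,"dy": -0.004,"dz": 0,"yaw": 0,"fingers": 0.35},{"dx": -0.12,"dy": -0.004,"dz": 0,"yaw": 0,"fingers": 0.35},{"dx": -0.12,"dy": -0.004,"dz": 0,"yaw": 0,"fingers": 0.35},{"dx": -0.12,"dy": -0.004,"dz": 0,"yaw": 0,"fingers": 0.35},{"dx": -0.12,"dy": -0.004,"dz": 0,"yaw": 0,"fingers": 0.35},{"dx": -0.12,"dy": -0.004,"dz": 0,"yaw": 0,"fingers": 0.35},{"dx": -0.12,"dy": -0.004,"dz": 0,"yaw": 0,"fingers": 0.35},{"dx": -0.12,"dy": -0.004,"dz": 0,"yaw": 0,"fingers": 0.35},{"dx": -0.12,"dy": -0.004,"dz": 0,"yaw": 0,"fingers": 0.35},{"dx": -0.12,"dy": -0.004,"dz": 0,"yaw": 0,"fingers": 0.35},{"dx": -0.08,"dy": -0.004,"dz": 0,"yaw": 0,"fingers": 0.35},{"dx": -0.04,"dy": -0.004,"dz": 0,"yaw": 0,"fingers": 0.35}]'

```text
clock: 5.7
position: [0.4293, 0.0176, 0.0313]
tool_rot: [-3.141, 0.0, 1.622]
force: [1.0, 2.8, 2.7]
grip_width: 0.0558
finger_force: 1.8
```

```bash
python3 - <<'E'
from h import *
print(readout.observe()["position"],readout.observe()["qpos"])
t=grab_frame("top");s=grab_frame("side")
c=lambda im,x,y,w,h:cv2.resize(im[y:y+h,x:x+w],(400,400),interpolation=cv2.INTER_CUBIC)
cv2.imwrite("pics/b.png",np.hstack([c(t,310,190,100,100),c(s,270,210,100,100)]))
E
```

```text
[0.42933675 0.0176382  0.03128086] [-0.27317001  0.60132626  0.12137728  2.24008465 -0.22516619  0.31119117
  0.09275292]
```

View pics/b.png

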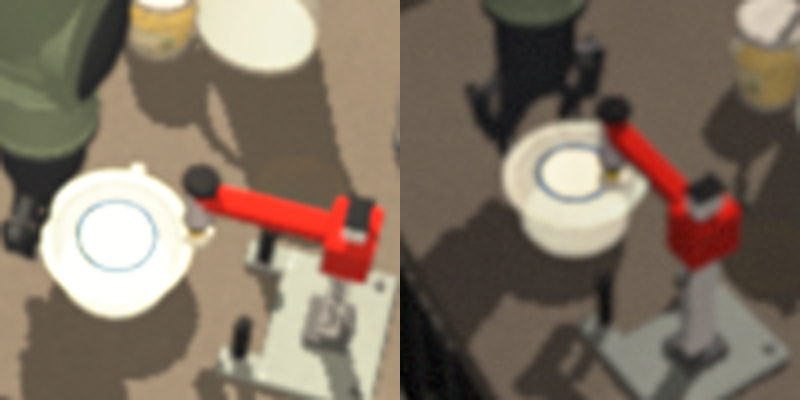

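The tub is at top (339.3,248.8) and side (313.5,253), upright and centred in the fingers. The gauge posts are at top (376.8,248.8) and (370.3,270), clear of it.

```bash
python3 - <<'E'
from h import *
np.set_printoptions(precision=4,suppress=True)
print("tub",onz("top",339.25,248.75,.062),onz("side",313.5,253,.062))
a=onz("top",376.75,248.75,.074);b=onz("top",370.25,270,.074)
d=(a-b)[:2];print(a,b,np.linalg.norm(d)); d/=np.linalg.norm(d);n=np.array([d[1],-d[0]]);print("gx",n,"seat",(a+b)[:2]/2-.057*n)
# post feet on lugs (z .012)
E
```

```text
tub [ 0.4331 -0.0518  0.062 ] [ 0.4362 -0.0539  0.062 ]
[ 0.4787 -0.172   0.074 ] [ 0.3947 -0.1796  0.074 ] 0.08434253096134886
gx [ 0.0898 -0.996 ] seat [ 0.4315 -0.119 ]
```

drive_tool --targets '[{"dx": -0.06,"dy": -0.002,"dz": 0,"yaw": 0,"fingers": 0.35},{"dx": -0.06,"dy": -0.002,"dz": 0,"yaw": 0,"fingers": 0.35},{"dx": -0.06,"dy": -0.002,"dz": 0,"yaw": 0,"fingers": 0.35},{"dx": -0.06,"dy": -0.002,"dz": 0,"yaw": 0,"fingers": 0.35},{"dx": -0.06,"dy": -0.002,"dz": 0,"yaw": 0,"fingers": 0.35},{"dx": -0.06,"dy": -0.002,"dz": 0,"yaw": 0,"fingers": 0.35},{"dx": -0.06,"dy": -0.002,"dz": 0,"yaw": 0,"fingers": 0.35},{"dx": -0.06,"dy": -0.002,"dz": 0,"yaw": 0,"fingers": 0.35},{"dx": -0.06,"dy": -0.002,"dz": 0,"yaw": 0,"fingers": 0.35},{"dx": -0.03,"dy": 0,"dz": 0,"yaw": 0,"fingers": 0.35},{"dx": 0,"dy": 0,"dz": 0,"yaw": 0,"fingers": 0.35}]'

```text
clock: 6.9
position: [0.4306, -0.0389, 0.0313]
tool_rot: [3.142, 0.0, 1.622]
force: [-0.1, 0.0, -0.2]
grip_width: 0.0555
finger_force: 0.0
```

drive_tool --targets '[{"dx": -0.02,"dy": 0,"dz": 0,"yaw": 0,"fingers": 0.35},{"dx": -0.02,"dy": 0,"dz": 0,"yaw": 0,"fingers": 0.35},{"dx": 0,"dy": 0,"dz": 0,"yaw": 0,"fingers": 0.35}]'

```text
clock: 7.2
position: [0.4308, -0.0425, 0.0313]
tool_rot: [-3.142, 0.0, 1.623]
force: [0.3, 1.1, -0.5]
grip_width: 0.0556
finger_force: 0.4
```

drive_tool --targets '[{"dx": -0.02,"dy": 0,"dz": 0,"yaw": 0,"fingers": 0.35},{"dx": -0.02,"dy": 0,"dz": 0,"yaw": 0,"fingers": 0.35},{"dx": 0,"dy": 0,"dz": 0,"yaw": 0,"fingers": 0.35}]'

```text
clock: 7.5
position: [0.4311, -0.0466, 0.0313]
tool_rot: [3.142, 0.0, 1.622]
force: [0.1, 1.1, -0.1]
grip_width: 0.0555
finger_force: 0.5
```

drive_tool --targets '[{"dx": -0.02,"dy": 0,"dz": 0,"yaw": 0,"fingers": 0.35},{"dx": 0,"dy": 0,"dz": 0,"yaw": 0,"fingers": 0.35}]'

```text
clock: 7.7
position: [0.4311, -0.0486, 0.0313]
tool_rot: [3.142, 0.0, 1.623]
force: [-0.4, 1.4, -0.2]
grip_width: 0.0552
finger_force: 0.5
```

drive_tool --targets '[{"dx": -0.02,"dy": 0,"dz": 0,"yaw": 0,"fingers": 0.35},{"dx": 0,"dy": 0,"dz": 0,"yaw": 0,"fingers": 0.35}]'

```text
clock: 7.9
position: [0.4312, -0.0506, 0.0313]
tool_rot: [-3.142, 0.0, 1.623]
force: [-0.3, 1.1, -0.3]
grip_width: 0.0555
finger_force: 0.5
```

drive_tool --targets '[{"dx": -0.02,"dy": 0,"dz": 0,"yaw": 0,"fingers": 0.35},{"dx": 0,"dy": 0,"dz": 0,"yaw": 0,"fingers": 0.35}]'

```text
clock: 8.1
position: [0.4313, -0.0525, 0.0313]
tool_rot: [-3.142, 0.0, 1.623]
force: [-0.1, 2.3, 0.4]
grip_width: 0.0559
finger_force: 0.8
```

drive_tool --targets '[{"dx": -0.02,"dy": 0,"dz": 0,"yaw": 0,"fingers": 0.35},{"dx": 0,"dy": 0,"dz": 0,"yaw": 0,"fingers": 0.35}]'

```text
clock: 8.3
position: [0.4311, -0.0541, 0.0312]
tool_rot: [-3.141, -0.001, 1.623]
force: [-1.6, 5.5, 0.6]
grip_width: 0.0554
finger_force: 2.6
```

```bash
python3 - <<'E'
from h import *
t=grab_frame("top");s=grab_frame("side")
c=lambda im,x,y,w,h:cv2.resize(im[y:y+h,x:x+w],(400,400),interpolation=cv2.INTER_CUBIC)
cv2.imwrite("pics/c.png",np.hstack([c(t,320,210,80,80),c(s,290,220,80,80)]))
E
```

```text
(no output)
```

View pics/c.png

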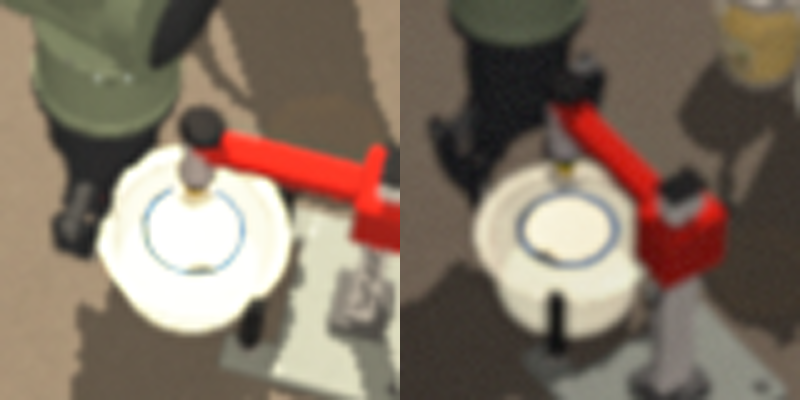

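The tub now meets the posts: its label is at top (358.8,256) and the near post at (371,274) touches the rim. The foot hangs free above it. I'll press a bit more to seat it on both posts.

drive_tool --targets '[{"dx": -0.02,"dy": 0,"dz": 0,"yaw": 0,"fingers": 0.35},{"dx": 0,"dy": 0,"dz": 0,"yaw": 0,"fingers": 0.35}]'

```text
clock: 8.6
position: [0.4308, -0.0552, 0.0311]
tool_rot: [-3.14, -0.001, 1.624]
force: [-3.1, 12.9, 2.3]
grip_width: 0.0554
finger_force: 5.6
```

drive_tool --targets '[{"dx": -0.02,"dy": 0,"dz": 0,"yaw": 0,"fingers": 0.35},{"dx": 0,"dy": 0,"dz": 0,"yaw": 0,"fingers": 0.35},{"dx": 0,"dy": 0,"dz": 0,"yaw": 0,"fingers": 0.35}]'

```text
clock: 8.9
position: [0.4305, -0.056, 0.0311]
tool_rot: [-3.139, -0.003, 1.626]
force: [-6.4, 21.1, 4.1]
grip_width: 0.0555
finger_force: 9.6
```

```bash
python3 - <<'E'
from h import *
np.set_printoptions(precision=4,suppress=True)
t=grab_frame("top");s=grab_frame("side")
cv2.imwrite("pics/d_top.png",t);cv2.imwrite("pics/d_side.png",s)
for n,im,(x,y,w,h) in(("top",t,(345,244,30,25)),("side",s,(308,252,28,25))):
    r=im[y:y+h,x:x+w].astype(int);d=r[...,0]-r[...,2]
    ys,xs=np.where(d>8);print(n,len(xs))
    if len(xs)>6:
        e=cv2.fitEllipse(np.c_[xs,ys].astype(np.float32));print(e[0][0]+x,e[0][1]+y,e[1],onz(n,e[0][0]+x,e[0][1]+y,.062))
print("by eye",onz("top",358.8,256,.062),onz("side",323.4,266,.062))
# black knob
for n,im,(x,y,w,h) in(("top",t,(352,228,13,13)),("side",s,(317,232,14,12))):
    r=im[y:y+h,x:x+w].max(axis=2);print(n);print(r)
E
```

```text
top 35
358.61912536621094 255.63674640655518 (17.225099563598633, 19.651491165161133) [ 0.4352 -0.1229  0.062 ]
side 16
323.6640167236328 266.2404088973999 (13.539708137512207, 18.21376609802246) [ 0.4382 -0.1274  0.062 ]
by eye [ 0.4341 -0.124   0.062 ] [ 0.4379 -0.126   0.062 ]
top
[[108 105 106 108 115 156 172 172 173 172 170 158 151]
 [108 108 111 107 112 156 172 171 169 172 173 171 169]
 [110 115 114 104 127 155 162 160 151 158 164 170 172]
 [118 120 104 106 133 127 116 110 103 111 125 151 166]
 [126 109  92 112 112  84  75  75  74  74  83 110 140]
 [109  90  98 112  85  55  65  71  71  69  69  79 115]
 [ 82 103 132 116  68  44  65  72  71  70  67  66  89]
 [ 87 140 156 119  64  43  63  71  71  69  69  61  81]
 [ 93 153 163 127  69  42  56  68  70  69  65  58 111]
 [100 153 167 148  92  45  43  59  65  63  54  60 156]
 [122 160 177 173 126  80  53  48  50  48  46  76 178]
 [178 210 228 232 181 135 107  91  83  90  95 120 178]
 [252 255 255 255 215 164 158 159 153 163 168 175 186]]
side
[[ 27  27  28  27  26  29  40  66  76  78  84  90 100 108]
 [ 28  29  27  27  25  26  43  59  73  86  91  90  89  96]
 [ 29  25  27  23  24  28  37  42  62  75  79  72  63  71]
 [ 28  24  22  27  30  35  36  37  44  52  53  43  38  46]
 [ 31  28  26  29  33  37  37  35  40  35  36  30  28  45]
 [ 26  25  24  24  37  33  36  38  35  34  28  30  29  49]
 [ 28  26  22  25  32  34  31  32  33  30  29  27  30  57]
 [ 26  24  26  33  26  29  26  29  34  40  43  33  32  60]
 [ 29  32  44  56  53  45  44  47  58  75  81  65  50  65]
 [ 28  36  64  85  88  82  80  83  91 118 132 116  82  78]
 [ 29  39  70 100 109 108 107 109 123 155 177 162 128 107]
 [ 24  35  66 100 113 115 115 126 153 184 202 195 173 144]]
```

drive_tool --targets '[{"dx": 0.08,"dy": 0,"dz": 0,"yaw": 0,"fingers": 0.35},{"dx": 0,"dy": -0.07,"dz": 0,"yaw": 0,"fingers": 0.35},{"dx": 0,"dy": 0,"dz": 0,"yaw": 0,"fingers": 0.35},{"dx": -0.02,"dy": 0,"dz": 0,"yaw": 0,"fingers": 0.35},{"dx": 0,"dy": 0,"dz": 0,"yaw": 0,"fingers": 0.35}]'

```text
clock: 9.5
position: [0.4242, -0.0527, 0.0313]
tool_rot: [-3.141, -0.0, 1.623]
force: [-2.2, 6.2, 0.9]
grip_width: 0.0555
finger_force: 2.6
```

drive_tool --targets '[{"dx": -0.02,"dy": 0,"dz": 0,"yaw": 0,"fingers": 0.35},{"dx": 0,"dy": 0,"dz": 0,"yaw": 0,"fingers": 0.35}]'

```text
clock: 9.7
position: [0.4242, -0.0536, 0.0312]
tool_rot: [-3.141, -0.001, 1.625]
force: [-1.6, 13.5, 1.2]
grip_width: 0.0553
finger_force: 6.4
```

drive_tool --targets '[{"dx": -0.02,"dy": 0,"dz": 0,"yaw": 0,"fingers": 0.35},{"dx": 0,"dy": 0,"dz": 0,"yaw": 0,"fingers": 0.35}]'

```text
clock: 9.9
position: [0.4243, -0.0545, 0.0312]
tool_rot: [-3.141, -0.003, 1.626]
force: [-2.2, 22.5, 3.0]
grip_width: 0.0554
finger_force: 10.8
```

It stiffened straight away with the fingers shifted, so the tub is seated on both posts. Next I back off, rise and shut the fingers.

drive_tool --targets '[{"dx": 0.05,"dy": 0,"dz": 0,"yaw": 0,"fingers": 0.35},{"dx": 0.15,"dy": 0,"dz": 0,"yaw": 0,"fingers": 0.35},{"dx": 0.2,"dy": 0,"dz": 0,"yaw": 0,"fingers": 0.35},{"dx": 0.2,"dy": 0,"dz": 0,"yaw": 0,"fingers": 0.35},{"dx": 0,"dy": 0,"dz": 0,"yaw": 0,"fingers": 0.35},{"dx": 0,"dy": 0,"dz": -0.23,"yaw": 0,"fingers": 1},{"dx": 0,"dy": 0,"dz": -0.23,"yaw": 0,"fingers": 1},{"dx": 0,"dy": 0,"dz": -0.23,"yaw": 0,"fingers": 1},{"dx": 0,"dy": 0,"dz": -0.23,"yaw": 0,"fingers": 1},{"dx": 0,"dy": 0,"dz": -0.23,"yaw": 0,"fingers": 1},{"dx": 0,"dy": 0,"dz": -0.23,"yaw": 0,"fingers": 1},{"dx": 0,"dy": 0,"dz": -0.23,"yaw": 0,"fingers": 1},{"dx": 0,"dy": 0,"dz": -0.23,"yaw": 0,"fingers": 1},{"dx": 0,"dy": 0,"dz": -0.23,"yaw": 0,"fingers": 1},{"dx": 0,"dy": 0,"dz": -0.23,"yaw": 0,"fingers": 1},{"dx": 0,"dy": 0,"dz": 0,"yaw": 0,"fingers": 1},{"dx": 0,"dy": 0,"dz": 0,"yaw": 0,"fingers": 1}]'

```text
clock: 11.6
position: [0.4215, 0.0025, 0.2614]
tool_rot: [3.141, -0.0, 1.622]
force: [-0.0, 0.3, 0.0]
grip_width: 0.0
finger_force: 0.0
```

```bash
python3 - <<'E'
from h import *
np.set_printoptions(precision=4,suppress=True)
t=grab_frame("top");s=grab_frame("side")
c=lambda im,x,y,w,h:cv2.resize(im[y:y+h,x:x+w],(400,400),interpolation=cv2.INTER_CUBIC)
cv2.imwrite("pics/e.png",np.hstack([c(t,320,210,80,80),c(s,290,220,80,80)]))
E
```

```text
(no output)
```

View pics/e.png

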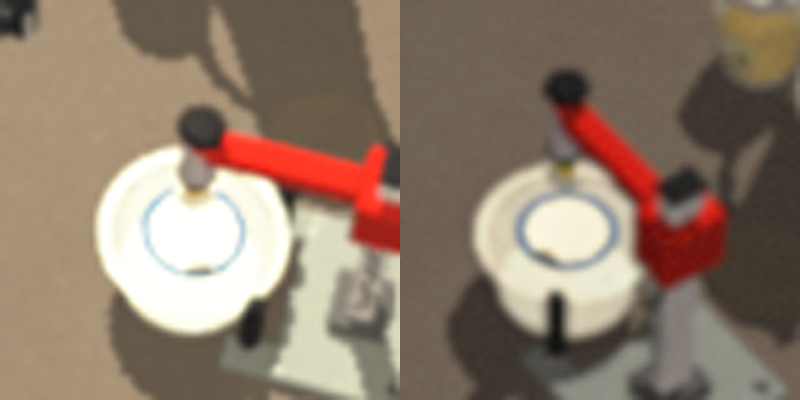

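The tub has stayed against the posts: label at top (359,256), near post touching the rim. The knob top is at top (360.6,235) and side (323.2,236.5), and the foot is free.

drive_tool --targets '[{"dx": -0.18,"dy": 0.01,"dz": 0,"yaw": 0,"fingers": 1},{"dx": -0.18,"dy": 0.01,"dz": 0,"yaw": 0,"fingers": 1},{"dx": -0.18,"dy": 0.01,"dz": 0,"yaw": 0,"fingers": 1},{"dx": -0.18,"dy": 0.01,"dz": 0,"yaw": 0,"fingers": 1},{"dx": -0.18,"dy": 0.01,"dz": 0,"yaw": 0,"fingers": 1},{"dx": -0.18,"dy": 0.01,"dz": 0,"yaw": 0,"fingers": 1},{"dx": -0.18,"dy": 0.01,"dz": 0,"yaw": 0,"fingers": 1},{"dx": 0,"dy": 0,"dz": 0,"yaw": 0,"fingers": 1},{"dx": 0,"dy": 0,"dz": 0.15,"yaw": 0,"fingers": 1},{"dx": 0,"dy": 0,"dz": 0.15,"yaw": 0,"fingers": 1},{"dx": 0,"dy": 0,"dz": 0.12,"yaw": 0,"fingers": 1},{"dx": 0,"dy": 0,"dz": 0,"yaw": 0,"fingers": 1}]'

```text
clock: 12.9
position: [0.4339, -0.1218, 0.2177]
tool_rot: [-3.138, -0.0, 1.623]
force: [0.5, 0.2, 1.1]
grip_width: -0.0001
finger_force: 0.0
```

```bash
python3 - <<'E'
from h import *
t=grab_frame("top");s=grab_frame("side")
c=lambda im,x,y,w,h:cv2.resize(im[y:y+h,x:x+w],(400,400),interpolation=cv2.INTER_CUBIC)
cv2.imwrite("pics/f.png",np.hstack([c(t,320,200,80,80),c(s,290,200,80,80)]))
E
```

View pics/f.png

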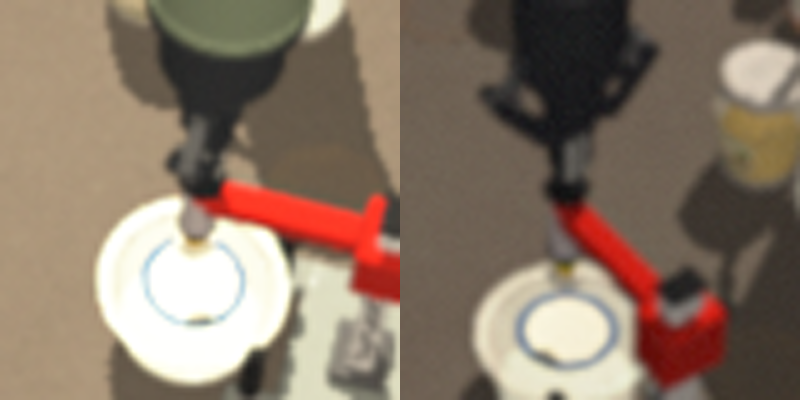

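The fingers stand centred just above the knob: tip at side (323.5,236), knob at (323,238). I press down in stages.

drive_tool --targets '[{"dx": 0,"dy": 0,"dz": 0.03,"yaw": 0,"fingers": 1},{"dx": 0,"dy": 0,"dz": 0.03,"yaw": 0,"fingers": 1},{"dx": 0,"dy": 0,"dz": 0.03,"yaw": 0,"fingers": 1},{"dx": 0,"dy": 0,"dz": 0.03,"yaw": 0,"fingers": 1},{"dx": 0,"dy": 0,"dz": 0.03,"yaw": 0,"fingers": 1},{"dx": 0,"dy": 0,"dz": 0,"yaw": 0,"fingers": 1}]'

```text
clock: 13.6
position: [0.4349, -0.1223, 0.204]
tool_rot: [-3.141, 0.0, 1.623]
force: [0.0, 0.3, 0.1]
grip_width: 0.0001
finger_force: 0.0
```

drive_tool --targets '[{"dx": 0,"dy": 0,"dz": 0.04,"yaw": 0,"fingers": 1},{"dx": 0,"dy": 0,"dz": 0.04,"yaw": 0,"fingers": 1},{"dx": 0,"dy": 0,"dz": 0.04,"yaw": 0,"fingers": 1},{"dx": 0,"dy": 0,"dz": 0.04,"yaw": 0,"fingers": 1},{"dx": 0,"dy": 0,"dz": 0.04,"yaw": 0,"fingers": 1},{"dx": 0,"dy": 0,"dz": 0.04,"yaw": 0,"fingers": 1},{"dx": 0,"dy": 0,"dz": 0.04,"yaw": 0,"fingers": 1},{"dx": 0,"dy": 0,"dz": 0.04,"yaw": 0,"fingers": 1},{"dx": 0,"dy": 0,"dz": 0.04,"yaw": 0,"fingers": 1},{"dx": 0,"dy": 0,"dz": 0,"yaw": 0,"fingers": 1},{"dx": 0,"dy": 0,"dz": 0,"yaw": 0,"fingers": 1}]'

```text
clock: 14.7
position: [0.4347, -0.1222, 0.1681]
tool_rot: [-3.141, -0.0, 1.623]
force: [-0.2, -0.7, 0.1]
grip_width: 0.0001
finger_force: 0.0
```

```bash
cat >> h.py <<'E'
def redc(n):
    im=grab_frame(n);H=cv2.cvtColor(im,cv2.COLOR_BGR2HSV)
    m=cv2.inRange(H,(0,180,80),(6,255,255))|cv2.inRange(H,(174,180,80),(180,255,255))
    k,_,st,ce=cv2.connectedComponentsWithStats(m)
    x=[(st[i][:5].tolist(),ce[i].round(1)) for i in range(1,k) if st[i,4]>60];return im,x
E
python3 - <<'E'
from h import *
ims=[]
for n in("top","side"):
    im,x=redc(n);print(n,x);ims.append(im)
c=lambda im,x,y,w,h:cv2.resize(im[y:y+h,x:x+w],(400,400),interpolation=cv2.INTER_CUBIC)
cv2.imwrite("pics/g.png",np.hstack([c(ims[0],320,200,80,80),c(ims[1],290,210,80,80)]))
E
```

```text
top [([147, 95, 30, 13, 141], array([165.5, 100.5])), ([532, 234, 18, 15, 171], array([539.7, 240.8])), ([360, 244, 44, 22, 321], array([384.7, 252.1]))]
side [([402, 240, 9, 10, 67], array([405.9, 244.4])), ([322, 249, 33, 36, 294], array([339.6, 268.7]))]
```

View pics/g.png

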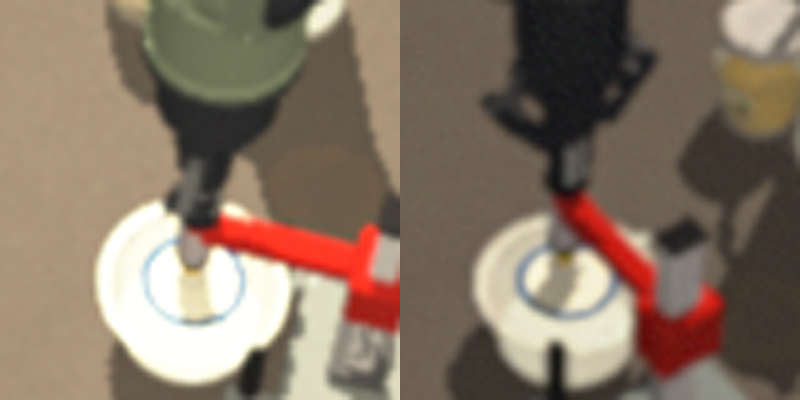

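The head follows down under the fingers and the foot still hangs free. I continue slowly to z of about 0.151.

drive_tool --targets '[{"dx": 0,"dy": 0,"dz": 0.02,"yaw": 0,"fingers": 1},{"dx": 0,"dy": 0,"dz": 0.02,"yaw": 0,"fingers": 1},{"dx": 0,"dy": 0,"dz": 0.02,"yaw": 0,"fingers": 1},{"dx": 0,"dy": 0,"dz": 0.02,"yaw": 0,"fingers": 1},{"dx": 0,"dy": 0,"dz": 0.02,"yaw": 0,"fingers": 1},{"dx": 0,"dy": 0,"dz": 0.02,"yaw": 0,"fingers": 1},{"dx": 0,"dy": 0,"dz": 0.02,"yaw": 0,"fingers": 1},{"dx": 0,"dy": 0,"dz": 0.02,"yaw": 0,"fingers": 1},{"dx": 0,"dy": 0,"dz": 0,"yaw": 0,"fingers": 1}]'

```text
clock: 15.7
position: [0.4349, -0.1222, 0.1521]
tool_rot: [-3.141, 0.0, 1.623]
force: [0.1, -0.1, -0.1]
grip_width: -0.0002
finger_force: 0.0
```

drive_tool --targets '[{"dx": 0,"dy": 0,"dz": 0.015,"yaw": 0,"fingers": 1},{"dx": 0,"dy": 0,"dz": 0.015,"yaw": 0,"fingers": 1},{"dx": 0,"dy": 0,"dz": 0,"yaw": 0,"fingers": 1},{"dx": 0,"dy": 0,"dz": 0,"yaw": 0,"fingers": 1}]'

```text
clock: 16.1
position: [0.4349, -0.1223, 0.1492]
tool_rot: [-3.141, 0.0, 1.623]
force: [0.2, 0.8, -0.5]
grip_width: -0.0002
finger_force: 0.0
```

drive_tool --targets '[{"dx": 0,"dy": 0,"dz": 0.012,"yaw": 0,"fingers": 1},{"dx": 0,"dy": 0,"dz": 0.01,"yaw": 0,"fingers": 1},{"dx": 0,"dy": 0,"dz": 0,"yaw": 0,"fingers": 1},{"dx": 0,"dy": 0,"dz": 0,"yaw": 0,"fingers": 1}]'

```text
clock: 16.5
position: [0.4349, -0.1223, 0.147]
tool_rot: [-3.141, 0.0, 1.623]
force: [0.3, -0.1, 2.0]
grip_width: -0.0002
finger_force: 0.7
```

drive_tool --targets '[{"dx": 0,"dy": 0,"dz": -0.05,"yaw": 0,"fingers": 1},{"dx": 0,"dy": 0,"dz": -0.2,"yaw": 0,"fingers": 1},{"dx": 0,"dy": 0,"dz": -0.3,"yaw": 0,"fingers": 1},{"dx": 0,"dy": 0,"dz": -0.3,"yaw": 0,"fingers": 1},{"dx": 0,"dy": 0,"dz": -0.3,"yaw": 0,"fingers": 1},{"dx": 0.2,"dy": 0,"dz": 0,"yaw": 0,"fingers": 1},{"dx": 0.3,"dy": 0,"dz": 0,"yaw": 0,"fingers": 1},{"dx": 0.3,"dy": 0,"dz": 0,"yaw": 0,"fingers": 1},{"dx": 0.3,"dy": 0,"dz": 0,"yaw": 0,"fingers": 1},{"dx": 0,"dy": 0,"dz": 0,"yaw": 0,"fingers": 1},{"dx": 0,"dy": 0,"dz": 0,"yaw": 0,"fingers": 1}]'

```text
clock: 17.6
position: [0.4293, -0.0122, 0.2624]
tool_rot: [3.141, 0.0, 1.624]
force: [0.0, -0.2, 0.2]
grip_width: -0.0002
finger_force: 0.0
```

```bash
python3 - <<'E'
from h import *
np.set_printoptions(precision=4,suppress=True)
ims=[]
for n in("top","side"):
    im,x=redc(n);print(n,x);ims.append(im)
c=lambda im,x,y,w,h:cv2.resize(im[y:y+h,x:x+w],(400,400),interpolation=cv2.INTER_CUBIC)
cv2.imwrite("pics/i.png",np.hstack([c(ims[0],330,225,60,60),c(ims[1],300,232,50,50)]))
E
```

```text
top [([147, 95, 30, 13, 142], array([165.5, 100.5])), ([532, 234, 18, 15, 171], array([539.8, 240.7])), ([360, 246, 43, 23, 310], array([384.1, 255.1]))]
side [([402, 240, 9, 10, 67], array([405.9, 244.4])), ([322, 253, 33, 36, 283], array([339.5, 273.1]))]
```

View pics/i.png

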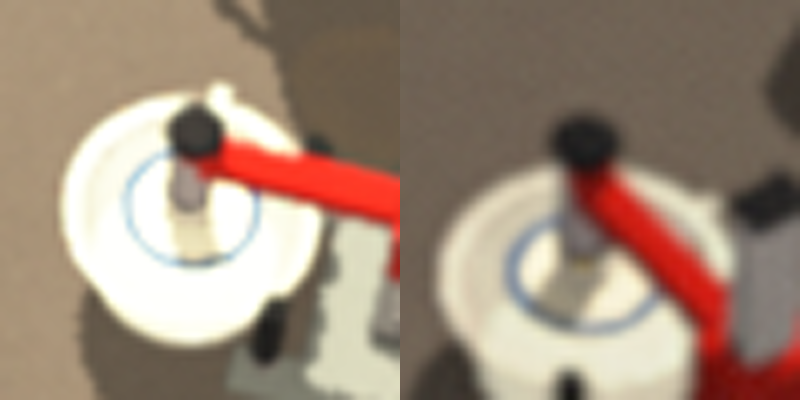

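The foot stands on the middle of the label, with only a thin yellow band showing at side (323,265). Scaling the head's image travel against the 40 mm stroke gives about 60–61 mm lowered, so the foot is about 8 mm in. The tub is still against the posts and the arm is clear, so I hand in.

```bash
python3 -c "
from h import *
print(workorder.job_done())"
```

```text
the job is handed in; nothing more can be done
None
```

I slid the tub against both stop posts and lowered the head about 61 mm, so the foot stands on the lid about 8 mm into its sleeve; the job is handed in with the arm clear, and no verdict came back.

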